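# Load the top texture plate onto the force-sensing bed of a touch-research rig

## Task

Slide the top texture plate sideways off the stack in the black rack onto the force-sensing bed next to it, and push it fully home into the bed's corner, touching both the end stop and the side fence. Slide it, do not lift or tip it, and press on it only as lightly as it takes, so that the other plates stay where they are. The sensor and the plates are rated for 20 N: never press or push harder than that, and do not disturb anything else on the board or the table.

Things in the scene. Friction and masses are not known exactly. Their poses are not given: they have to be found in the camera images.
- rack: Black plastic plate rack, 132 mm long, 128 mm wide, open at the top and one end, fixed on a grey breadboard whose top is 32 to 44 mm above the table (set by its feet); holds five stacked plates. Origin: on the board under the middle of the stack. x: along the slide, out of the open end to the bed; z up. Floor ends at x = +60 mm. Side walls: inner faces y = +-53 mm, 10 mm thick, x = -70 to +56 mm
- rack_wall (a point): Top of the inner face of the rack's closed end wall (rack x = -64 mm, 8 mm thick). End and side walls are all 49 mm high above the board, 3 mm above the top face of the full stack: at the start the top plate's edges cannot be reached there, only its top face
- rack_mouth (a point): Middle of the rack's open end (rack x = +60 mm) at the height of the second plate's top face (38 mm above the board), axes as the rack. The bed's carrier begins 6 to 14 mm beyond it
- plate_1: Top plate, to be moved: aluminium, engraved cross grooves, 120 mm along x, 100 mm along y (too wide to grasp), 8 mm thick, 0.2 to 0.33 kg. Origin: centre of its underside, at the start 38 mm above the board (top face 46 mm), within 2.5 mm of the rack's middle; x as the rack's x. Varnished underside, friction 0.4. Under rubber fingertips it takes about 5 N of press to drag it; below 4 N they slip
- plate_1_lead (a point): Middle of the lower leading edge of the top plate (plate x = +60 mm)
- plate_1_trail (a point): Middle of the lower trailing edge of the top plate (plate x = -60 mm). Once the plate has been dragged out some way this 8 mm edge stands free above the second plate and can be pushed
- plate_2: Second plate, same size, underside 30 mm and top face 38 mm above the board; must stay where it is. Bare metal: only friction (0.25) holds it on the next plate, so with more than about 8 N of press on the top plate it comes along while that is dragged, and fingers that rest on it drag it too
- plate_3: Third plate, same size, underside 22 mm above the board; must stay where it is
- plate_4: Fourth plate, same size, underside 14 mm above the board; must stay where it is
- plate_5: Bottom plate, same size, on the rack's floor 6 mm above the board; must stay where it is
- bed: Force-sensing bed fixed on the same board beyond the rack's open end: dark steel carrier on a round load cell and an aluminium foot. Origin on the board under the middle of the plate's place; z up; x points away from the rack, within 2 degrees of the rack's x. Carrier top 36 mm above the board, from x = -62 to +72 and y = -62 to +64 mm; open on the +y side and the rack side. Rigid, rated for 20 N
- bed_home (a point): Point on the carrier's top, 36 mm above the bed's origin, axes as the bed: the plate is home when its origin is here and its x is parallel to the bed's. This is 2 mm below the underside of the top plate in the stack; a plate slid straight out of the rack arrives 4 to 16 mm off on the +y side, clear of the fence
- bed_stop (a point): Foot of the end stop's inner face (bed x = +60 mm, facing the rack): rigid steel bar 6 mm high, from bed y = -34 to +52 mm
- bed_fence (a point): Foot of the side fence's inner face (bed y = -50 mm, facing +y): rigid steel bar 6 mm high, from bed x = -42 to +44 mm
- calliper: Digital calliper lying on the board beside the rack on its -y side, 150 mm long, 10 mm high; bystander
- screwdriver: Black-handled screwdriver, 160 mm, lying on the board past the bed's end stop; bystander
- mug_black: Black mug, 92 mm high, 82 mm wide; bystander
- mug_grey: Grey mug, 86 mm high, 78 mm wide; bystander
- bowl: Black bowl, 65 mm high, 150 mm wide; bystander
- book: Dark hardback book, 178 x 246 x 25 mm, lying flat; bystander
- glasses: Tracking glasses, folded open, about 145 x 140 x 40 mm; bystander
Not all that is in view belongs to the job. Leave any blue or yellow look-alike of the plate_1 alone.

How it is judged:
By the outcome, as a careful person would: the job done as asked, in the order asked, and still so for the second after the job is handed in, with the robot touching nothing.
It also fails if it takes over 61 s, if anything falls off the work surface, if the arm or the gripper's body presses on something with over 40 N, if the wrist force passes 120 N, or if a joint passes its speed limit or range.

## Robot

A 6-joint arm with a two-finger parallel gripper is mounted at the origin on the work surface. World frame = base frame: x ahead of the robot, y to its left, z up, the work surface at z = 0. Lengths are in m, angles in rad, forces in N, time in s.
With the tool pointing down it reaches from about 0.3 to 0.875 m from the base axis. Payload 6.4 kg.
Tool frame: the origin (TCP) lies midway between the tips of the shut fingers; the grasp point (between the pads) lies 19 mm behind it; z points along the fingers, y is the line along which they close (so a half turn about z gives the same grasp; the last joint's range is limited). The gripper opens to 88 mm and grips with 3 to 60 N. Pads are 18 mm wide; open, the fingers measure 123 mm over their backs; the gripper's body (75 mm by 187 mm) begins 45 mm behind the grasp point.
Start: joints at [-0.206, 0.181, 1.607, -0, 1.354, -0.206], TCP at [0.575, 0, 0.239] pointing down, gripper open.
Joint ranges: [-2.99, 2.99], [-0.89, 2.07], [0.3, 2.58], [-1.14, 4.28], [0, 2.63], [-3.12, 3.12]. Speed limits (rad/s): [2.57, 2.57, 3.01, 3.14, 3.14, 3.14].

## Interface

Orientations are given as a unit quaternion [x, y, z, w].
In Python, from plant import bot gives the robot as it stands. The module is installed in compiled form; this text tells all that it offers.
- The arm moves only by the tool apply_moves, never from a script. Its argument "rows" is text: rows parted by semicolons, each of 5 numbers parted by spaces: the gripper's target within -1 to 1 (fully open at 1, half-way at 0, shut at -1), then the shift along the tool's x, y, z normalised to -1 to 1, where 1 is 0.2 m, then the turn about the tool's z normalised to -1 to 1, where 1 is pi/2 rad. In form: grip dx dy dz spin; .... A call has exactly 8 rows; each row is the pose to reach, as a shift and turn from the pose commanded when the call began, along the tool's axes at that moment; what a row does not reach only later rows make up. A row lasts 1/8 s, in which the tool goes at most 62.5 mm and 10.7 degrees, less where a joint would pass 70% of its speed; a pose out of reach is approached as far as the arm can. A call with a number of a shift or a turn outside -1 to 1 is refused whole. A call with a gripper value outside its range is refused whole. The fingers move at their own pace and stop on an object; "force" is the grip in N (left out, the last holds). Time passes only in rows, so rows that repeat a pose let the fingers close, or fill a call up. It gives the time, the measured TCP pose, the force, the opening and the grip force at its end, in the units of the state.
- bot.get_state(): the state, without advancing time (a new reading comes with each control period).
- bot.grab_frame(name): name is "scene" or "side" or "wrist"; returns (picture, depth): 420x560x3 uint8, blue, green, red; 420x560 float32, m along the optical axis (not along the pixel's ray), 0 where there is no reading.
- bot.camera_params(name): a dict with "fx", "fy", "cx", "cy" (pixels), "R" (3x3) and "t" (3): a world point X has camera coordinates R X + t; the wrist camera has in their place "hand_eye" (4x4, takes a point from camera to tool coordinates, whose origin is the TCP and whose axes are the flange's). Camera axes: x right, y down, z forward; pixel columns grow to the right and rows downward; lengths in m; the calibration is good to about 2 mm. A picture is of the moment at which its call begins: read the wrist's pose just before it. camera_params takes no time and is no camera call.
- bot.hand_in(): hands the job in; it is judged then, once.
Trained networks look in the newest picture that a camera, given by its name, has taken for a name from the list of things; names that differ only in an ending like _2 or _b are one class to them, and where a whole thing is asked for, a point or a joint stands for the part that bears it (a point fixed in the world has none). Each returns a list of dicts, best first, with "conf" (0 to 1); they miss things now and then, are a little off and sometimes report something else, mostly with a low value. They report only what shows in the picture. A call takes as long as a camera call. They do not tell look-alikes from the thing itself.
- bot.trace(thing, camera): "mask" (420x560 bool, what is visible of it) and "point" ([row, column] in pixels, amid what is visible of it).
The state is a dict: "time_s": time; "joint_pos": joint angles; "joint_velocities": joint speeds; "effort": joint torques, N m; "ee_pos": TCP position; "orientation": TCP orientation; "wrist_force": force on the tool from outside, world axes, zero at the start; "ft_torque": the same for the moment, N m; "grip_width": opening from 0.0 (shut) to 1.0 (fully open); "gripper_force": force on a finger pad.
Only numpy, scipy, OpenCV 4.12 (cv2) and the standard library are available. Lean on these libraries where they do the work, as an engineer would, in place of code of your own. Each camera call takes 0.05 s, during which the arm holds its last target. There are 200 camera calls.

## Working session

There is one attempt and no reset: what is moved stays moved. The work goes in short steps, Python scripts to look and compute and a tool call to move; the robot and the scene stay as the last step left them, time stands still between calls to the robot, and variables do not carry over. Pictures are saved under pics/ and viewed, at most 11 in all, crops included, and the job is handed in when it is done.

Besides the shell and the picture viewer there is one more tool, called as a command line: name --argument value ..., lists and objects as JSON in quotes. apply_moves: Moves the arm, as the interface text tells. Its arguments: {"type":"object","properties":{"rows":{"type":"string"},"force":{"type":"number"}},"required":["rows"]}

```bash
mkdir -p pics
cat > h.py <<'E'
import numpy as np, cv2
from plant import bot
from scipy.spatial.transform import Rotation as Ro
def grab(n):
    s=bot.get_state(); im,d=bot.grab_frame(n); p=bot.camera_params(n)
    if 'R' in p: R=np.array(p['R']);t=np.array(p['t']); Rw=R.T; tw=-R.T@t
    else:
        H=np.array(p['hand_eye']); T=np.eye(4);T[:3,:3]=Ro.from_quat(s['orientation']).as_matrix();T[:3,3]=s['ee_pos']
        T=T@H; Rw=T[:3,:3];tw=T[:3,3]
    return im,d,(p['fx'],p['fy'],p['cx'],p['cy'],Rw,tw)
def cloud(d,c):
    fx,fy,cx,cy,R,t=c; v,u=np.mgrid[:d.shape[0],:d.shape[1]]
    P=np.stack([(u-cx)/fx*d,(v-cy)/fy*d,d],-1)@R.T+t
    P[d==0]=np.nan; return P
def proj(X,c):
    fx,fy,cx,cy,R,t=c; q=(np.atleast_2d(X)-t)@R
    return np.c_[q[:,0]/q[:,2]*fx+cx,q[:,1]/q[:,2]*fy+cy]
def onplane(uv,z,c):
    fx,fy,cx,cy,R,t=c; uv=np.atleast_2d(uv).astype(float)
    r=np.c_[(uv[:,0]-cx)/fx,(uv[:,1]-cy)/fy,np.ones(len(uv))]@R.T
    return t+r*((z-t[2])/r[:,2])[:,None]
E
python3 - <<'E'
from h import *
s=bot.get_state(); print({k:np.round(v,3).tolist() for k,v in s.items()})
ims=[]
for n in ['scene','side','wrist']:
    im,d,c=grab(n); cv2.imwrite(f'pics/{n}0.png',im); np.savez(f'{n}0.npz',im=im,d=d)
    print(n,[np.round(x,3).tolist() for x in c])
    for th in ['plate_1','rack','bed','bed_stop','bed_fence']:
        r=bot.trace(th,n)
        P=cloud(d,c)
        for q in r[:3]:
            m=q['mask']; print(th,round(q['conf'],2),np.round(q['point']).tolist(),m.sum(),np.round(np.nanmedian(P[m],0),3).tolist())
E
```

```text
{'time_s': 0.0, 'joint_pos': [-0.206, 0.182, 1.608, -0.0, 1.354, -0.206], 'joint_velocities': [-0.001, -0.0, -0.002, 0.001, 0.003, -0.001], 'effort': [-0.001, -43.387, -34.185, 0.07, 0.039, -0.0], 'ee_pos': [0.574, 0.0, 0.238], 'orientation': [0.707, 0.707, -0.0, -0.001], 'wrist_force': [-0.389, 0.382, -0.528], 'ft_torque': [-0.021, -0.022, -0.018], 'gripper_force': 0.0, 'grip_width': 0.995}
scene [409.96, 409.96, 279.737, 209.885, [[-0.398, 0.594, -0.699], [0.917, 0.273, -0.29], [0.018, -0.757, -0.653]], [1.279, 0.271, 0.823]]
plate_1 0.92 [232.0, 264.0] 1250 [0.593, -0.058, 0.083]
plate_1 0.88 [174.0, 246.0] 495 [0.275, -0.272, 0.006]
plate_1 0.86 [204.0, 296.0] 631 [0.369, -0.068, 0.007]
rack 0.7 [250.0, 254.0] 1232 [0.649, -0.064, 0.074]
rack 0.34 [250.0, 434.0] 1212 [0.449, 0.358, 0.055]
bed 0.98 [257.0, 310.0] 2450 [0.607, 0.084, 0.073]
bed_stop 0.67 [260.0, 314.0] 2606 [0.604, 0.084, 0.073]
bed_fence 0.88 [258.0, 311.0] 2518 [0.604, 0.083, 0.073]
side [531.294, 531.294, 270.858, 217.663, [[-0.924, -0.198, 0.326], [-0.381, 0.44, -0.813], [0.018, -0.876, -0.483]], [0.074, 1.089,
[... 356 characters left out ...]
 [0.529, -0.065, 0.078]
bed_stop 0.6 [243.0, 233.0] 2174 [0.573, 0.106, 0.074]
bed_fence 0.83 [242.0, 229.0] 2305 [0.572, 0.104, 0.074]
wrist [300.35, 300.35, 280.595, 207.823, [[1.0, -0.001, -0.001], [-0.001, -0.964, -0.265], [-0.0, 0.265, -0.964]], [0.575, 0.068, 0.386]]
plate_1 0.88 [231.0, 118.0] 5758 [0.357, -0.066, 0.009]
plate_1 0.82 [14.0, 30.0] 1222 [0.296, 0.189, 0.009]
plate_1 0.77 [238.0, 295.0] 9088 [0.59, -0.049, 0.086]
rack 0.68 [239.0, 245.0] 3475 [0.54, -0.049, 0.087]
rack 0.61 [103.0, 289.0] 18653 [0.583, 0.089, 0.076]
bed 0.6 [100.0, 288.0] 18730 [0.583, 0.089, 0.076]
bed 0.27 [238.0, 293.0] 9160 [0.59, -0.05, 0.086]
bed_fence 0.7 [105.0, 290.0] 18468 [0.583, 0.089, 0.076]
```

View pics/scene0.png

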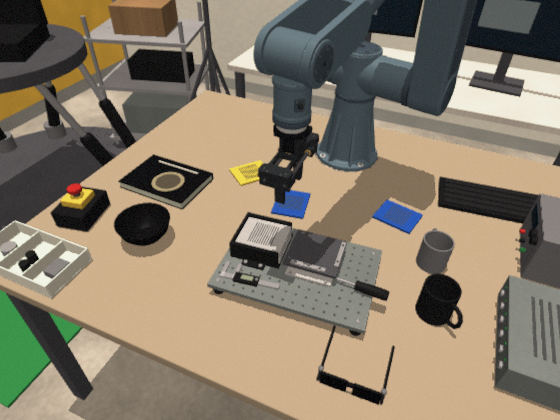

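View pics/wrist0.png

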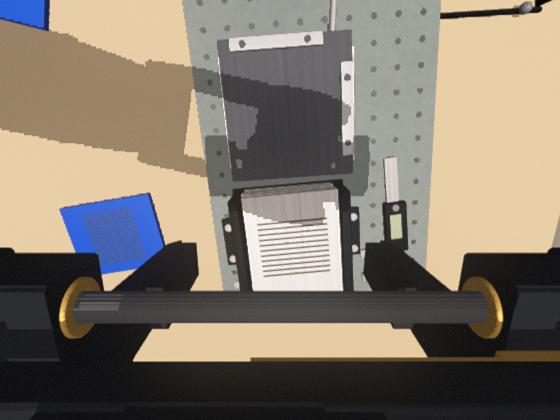

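Candidates in the scene view are the silver plate in the black rack (col 264, row 232), blue pads at (292,204) and (398,215), and a yellow pad at (248,172). Only the silver engraved plate in the rack fits. The wrist view confirms this: the plate is at (290,235), the bed is above it at (288,105), the stop is at the top edge and the fence is on the right. I'll move the wrist back to see all of the rack and the bed.

apply_moves --rows "1 -0.2 0 0 0; 1 -0.4 0 -0.05 0; 1 -0.5 0 -0.1 0; 1 -0.5 0 -0.1 0; 1 -0.5 0 -0.1 0; 1 -0.5 0 -0.1 0; 1 -0.5 0 -0.1 0; 1 -0.5 0 -0.1 0"

```text
time_s: 1.9
ee_pos: [0.575, -0.0994, 0.2586]
orientation: [0.707, 0.707, -0.0, -0.0]
wrist_force: [-0.4, -0.3, -0.3]
grip_width: 1.002
gripper_force: 0.0
```

Run:
```python
from h import *
im,d,c=grab('wrist'); np.savez('w1.npz',im=im,d=d,**{f'c{i}':x for i,x in enumerate(c)})
P=cloud(d,c); Z=P[...,2]
cv2.imwrite('pics/w1.png',cv2.resize(im,(800,600),interpolation=cv2.INTER_CUBIC))
for n in ['plate_1','bed']:
    for q in bot.trace(n,'wrist')[:3]:
        m=q['mask']; 
        print(n,round(q['conf'],2),q['point'],np.round(np.nanmedian(P[m],0),4),np.round(np.nanpercentile(Z[m],[5,25,50,75,95]),4), cv2.minAreaRect(np.argwhere(m)[:,::-1].astype(np.float32)))
```

```text
plate_1 0.86 [148.4, 295.3] [ 0.5897 -0.0545  0.0854] [0.0842 0.0849 0.0854 0.0859 0.0866] ((295.25244140625, 149.02474975585938), (115.72282409667969, 98.80719757080078), 84.2894058227539)
plate_1 0.71 [158.4, 111.7] [ 0.3553 -0.0727  0.0091] [0.0076 0.0085 0.0091 0.0096 0.0104] ((111.13208770751953, 158.75961303710938), (79.75932312011719, 101.09130096435547), 80.13418579101562)
plate_1 0.68 [252.8, 59.5] [ 0.2621 -0.2036  0.0088] [0.0022 0.0069 0.0088 0.0097 0.3072] ((79.67465209960938, 264.3148193359375), (85.10150146484375, 17.849252700805664), 29.649864196777344)
bed 0.72 [37.5, 289.1] [0.5826 0.0515 0.0753] [0.0736 0.0747 0.0753 0.0759 0.0802] ((288.5, 41.0), (82.0, 135.0), 90.0)
```

View pics/w1.png

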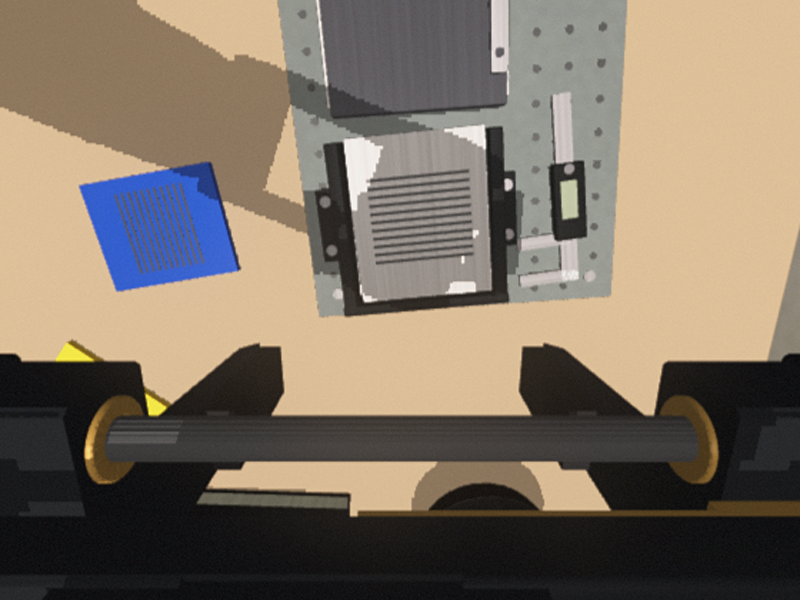

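The enlarged view shows the silver grooved plate in the rack, centred at about (418,212) of 800x600. The blue pad is at (160,227), and the bed is at the top, with its fence at (500,30). Next I'll fit the plate, rack and bed poses in world coordinates.

Run:
```python
from h import *
def rect(pts):
    (cx,cy),(w,h),a=cv2.minAreaRect(pts.astype(np.float32)*1000); return np.round([cx,cy,w,h,a],2)
w1=np.load('w1.npz'); c1=[w1[f'c{i}'] for i in range(6)]
z=np.load('wrist0.npz')
# camera of wrist0
p=bot.camera_params('wrist');H=np.array(p['hand_eye']);T=np.eye(4);T[:3,:3]=Ro.from_quat([0.7071,0.7071,0,-0.0005]).as_matrix();T[:3,3]=[.5745,0,.2385];T=T@H
c0=(*c1[:4],T[:3,:3],T[:3,3])
for nm,w,c in(('w1',w1,c1),('w0',z,c0)):
    P=cloud(w['d'],c);Z=P[...,2];g=cv2.cvtColor(w['im'],cv2.COLOR_BGR2GRAY)
    roi=(P[...,0]>.48)&(P[...,0]<.70)
    def big(m):
        n,l,s,_=cv2.connectedComponentsWithStats(m.astype(np.uint8)); i=1+np.argmax(s[1:,4]); return l==i
    V,U=np.mgrid[:420,:560]
    plate=big(roi&(abs(Z-.0854)<.004)&(P[...,1]<.02)&(P[...,1]>-.14)&(g>75)) 
    uv=np.c_[U[plate],V[plate]]; print(nm,'plate',rect(onplane(uv,.0854,c)[:,:2]))
    car=big(roi&(abs(Z-.0755)<.004)&(P[...,1]>.012)&(P[...,1]<.18)&(g<140))
    uv=np.c_[U[car],V[car]]; print('carrier dark',rect(onplane(uv,.0755,c)[:,:2]))
    car=big(roi&(abs(Z-.077)<.008)&(P[...,1]>.012)&(P[...,1]<.18))
    uv=np.c_[U[car],V[car]]; print('carrier all',rect(onplane(uv,.0755,c)[:,:2]))
    hi=roi&(Z>.0785)&(Z<.087)&(P[...,1]>.012)&(P[...,1]<.18)&(g>120)
    n,l,s,_=cv2.connectedComponentsWithStats(hi.astype(np.uint8))
    for i in range(1,n):
        if s[i,4]>60:
            uv=np.c_[U[l==i],V[l==i]]; print('bar',rect(onplane(uv,.0815,c)[:,:2]),np.median(Z[l==i]))
    rk=big(roi&(abs(Z-.0884)<.006)&(P[...,1]<.02)&(P[...,1]>-.15)&(g<60))
    uv=np.c_[U[rk],V[rk]]; print('rack',rect(onplane(uv,.0884,c)[:,:2]))
im=cv2.resize(z['im'][0:310,150:450],None,fx=1.9,fy=1.9,interpolation=cv2.INTER_CUBIC); cv2.imwrite('pics/crop0.png',im)
```

```text
w1 plate [589.43 -59.05  99.74 120.47   5.58]
carrier dark [584.89  51.68 125.06  73.18   3.74]
carrier all [584.75  51.52 125.38  73.49   3.68]
bar [640.87  60.75   9.75  43.1    3.18] 0.08119671713630763
rack [588.65 -64.99 125.58 125.78   5.23]
w0 plate [588.78 -55.63 100.38 116.3    5.58]
carrier dark [581.87  82.82 124.89 133.15   3.96]
carrier all [582.17  83.29 125.55 134.04   3.97]
bar [569.85 142.3   85.51  11.45   4.01] 0.08117166954784977
bar [638.23  82.87  10.37  85.5    3.53] 0.08114302880720692
rack [644.1  -51.02  10.83 113.2    5.41]
```

View pics/crop0.png

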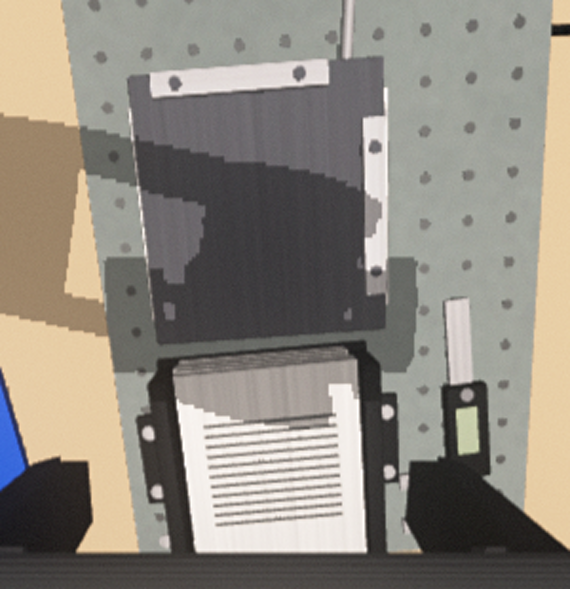

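The fits agree between views:
- **Plate:** centre (0.5894, -0.0590), top z 0.0854, yaw 5.6°.
- **Bed home:** about (0.5835, 0.0784), yaw 4.0°.

In the crop, the stop is the bar at the top (240,80), the fence is the bar on the right (375,200), and the plate is the bright grooved one in the rack. Now I'll move above the plate centre with the fingers half open and aligned.

apply_moves --rows "0 0.05 0.02 0.2 -0.061; 0 0.1 0.04 0.4 -0.061; 0 0.2 0.072 0.6 -0.061; 0 0.2 0.072 0.7 -0.061; 0 0.2 0.072 0.79 -0.061; 0 0.2 0.072 0.8 -0.061; 0 0.2 0.072 0.8 -0.061; 0 0.2 0.072 0.8 -0.061" --force 10

```text
time_s: 3.05
ee_pos: [0.5903, -0.0606, 0.1001]
orientation: [0.673, 0.74, 0.0, 0.001]
wrist_force: [0.0, -0.1, -0.7]
grip_width: 0.497
gripper_force: 0.0
```

Run:
```python
from h import *
s=bot.get_state(); print(np.round(s['ee_pos'],4),np.round(s['wrist_force'],2),Ro.from_quat(s['orientation']).as_matrix().round(3).tolist())
im,d,c=grab('side'); cv2.imwrite('pics/side1.png',cv2.resize(im[130:330,150:420],None,fx=2.9,fy=2.9))
```

```text
[ 0.5903 -0.0606  0.1001] [ 0.03 -0.09 -0.68] [[-0.095, 0.995, 0.002], [0.995, 0.095, -0.001], [-0.001, 0.002, -1.0]]
```

View pics/side1.png

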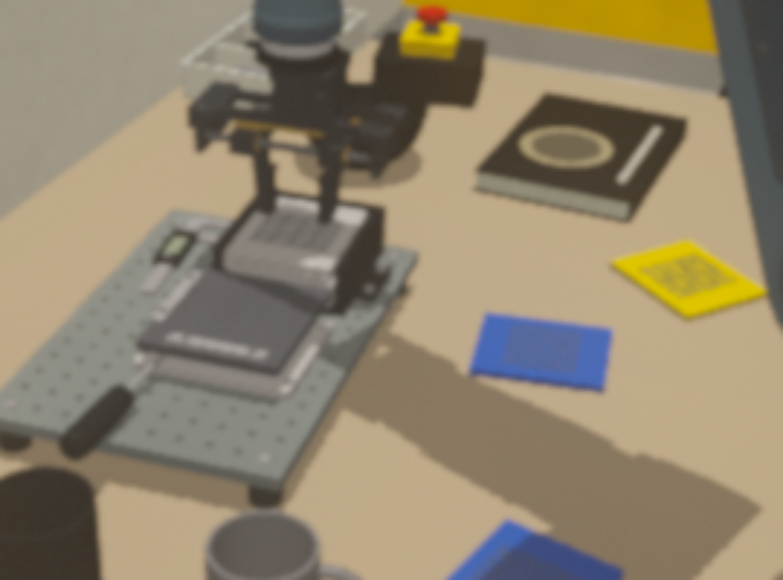

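The fingers are centred over the plate (275,200 and 325,200 in the crop), inside the rack walls. Now I'll descend gently to contact.

apply_moves --rows "0 0 0 0.03 0; 0 0 0 0.055 0; 0 0 0 0.06 0; 0 0 0 0.064 0; 0 0 0 0.067 0; 0 0 0 0.07 0; 0 0 0 0.07 0; 0 0 0 0.07 0"

```text
time_s: 4.1
ee_pos: [0.5895, -0.06, 0.0849]
orientation: [0.672, 0.74, 0.0, 0.0]
wrist_force: [0.3, 0.5, 2.3]
grip_width: 0.501
gripper_force: 0.7
```

apply_moves --rows "0 0 0 0.002 0; 0 0 0 0.002 0; 0 0 0 0.002 0; 0 0 0 0.002 0; 0 0 0 0.002 0; 0 0 0 0.002 0; 0 0 0 0.002 0; 0 0 0 0.002 0"

```text
time_s: 5.1
ee_pos: [0.5895, -0.06, 0.0849]
orientation: [0.672, 0.74, 0.0, 0.0]
wrist_force: [-1.3, 0.0, 4.9]
grip_width: 0.5
gripper_force: 2.6
```

Run:
```python
from h import *
F=[]
for i in range(6):
    bot.grab_frame('wrist'); s=bot.get_state(); F.append(np.r_[s['wrist_force'],s['ee_pos'][2]*1000])
print(np.round(F,2))
```

```text
[[-2.27 -0.2   5.48 84.92]
 [-1.93  0.38  6.2  84.9 ]
 [-1.41 -0.11  5.11 84.88]
 [-2.02  0.22  5.66 84.86]
 [-2.54 -0.51  5.34 84.85]
 [-1.39 -0.19  4.65 84.84]]
```

About 5.8 N of press, inside the 4–8 N window. I'll drag the first 20 mm and check.

apply_moves --rows "0 0.01 0 0.002 0; 0 0.02 0 0.002 0; 0 0.035 0 0.002 0; 0 0.05 0 0.002 0; 0 0.065 0 0.002 0; 0 0.08 0 0.002 0; 0 0.095 0 0.002 0; 0 0.1 0 0.002 0"

```text
time_s: 6.4
ee_pos: [0.5881, -0.0408, 0.0849]
orientation: [0.672, 0.74, -0.0, 0.001]
wrist_force: [-1.5, -3.0, 6.3]
grip_width: 0.499
gripper_force: 3.3
```

```bash
cat > chk.py <<'E'
from h import *
F=[]
for i in range(3):
    bot.grab_frame('wrist'); s=bot.get_state(); F.append(s['wrist_force'])
print(np.round(np.mean(F,0),2),np.round(s['ee_pos'],4),s['time_s'])
def look(name='wrist'):
    im,d,c=grab(name);P=cloud(d,c)
    for q in bot.trace('plate_1',name)[:4]:
        m=q['mask'];z=np.nanmedian(P[m][:,2])
        if z>.06:
            V,U=np.nonzero(m); X=onplane(np.c_[U,V],z,c)[:,:2]
            (a,b),(w,h),an=cv2.minAreaRect((X*1000).astype(np.float32)); print('plate',round(q['conf'],2),np.round([a,b,w,h,an,z*1000],1))
    return im,P,c
E
python3 - <<'E'
from chk import *
for n in ['scene','side']: look(n)
E
```

```text
[-0.94 -1.77  6.41] [ 0.5881 -0.0407  0.0849] 6.55
plate 0.72 [589.  -41.2 104.9 121.5   1.6  83.1]
plate 0.52 [ 615.8 -110.6   38.5   13.7    8.2   75.3]
plate 0.66 [585.3 -34.8  99.6 126.2   3.9  84.5]
```

The plate moved about 19 mm with the tool, and its strip of plate 2 shows at the trailing side. I'll ease the press slightly and continue 30 mm.

apply_moves --rows "0 0.01 0 -0.0005 0; 0 0.03 0 -0.0005 0; 0 0.055 0 -0.0005 0; 0 0.08 0 -0.0005 0; 0 0.105 0 -0.0005 0; 0 0.13 0 -0.0005 0; 0 0.15 0 -0.0005 0; 0 0.15 0 -0.0005 0"

```text
time_s: 7.75
ee_pos: [0.5855, -0.0101, 0.0849]
orientation: [0.672, 0.74, 0.001, 0.001]
wrist_force: [1.3, -0.4, 5.7]
grip_width: 0.498
gripper_force: 2.9
```

Run:
```python
from chk import *
for n in ['scene','side']: im,P,c=look(n)
im,d,c=grab('scene'); cv2.imwrite('pics/sc2.png',cv2.resize(im[190:320,190:400],None,fx=3.8,fy=3.8))
```

```text
[0.67 0.   5.65] [ 0.5855 -0.0101  0.0849] 7.9
plate 0.63 [587.  -13.1 121.  105.5  89.9  82.9]
plate 0.59 [ 591.  -100.3   90.7   39.4    5.6   75.1]
plate 0.56 [581.4  -7.  102.6 131.6   0.9  84.6]
```

View pics/sc2.png

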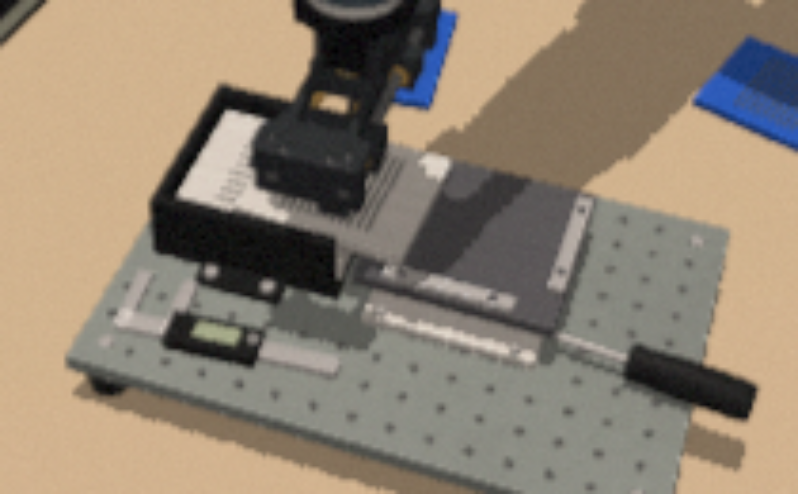

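The top plate now overhangs the bed, with its leading edge at about x=430 of the crop. Plate 2 is still in place: its trailing edge, at y about -0.12, matches the start. Now I'll lift off and go behind the free trailing edge.

apply_moves --rows "0 0 0 -0.04 0; 0 0 0 -0.1 0; 0 -0.15 0 -0.1 0; 0 -0.3 0 -0.1 0; 0 -0.38 0 -0.1 0; 0 -0.38 0 -0.06 0; 0 -0.38 0 -0.06 0; 0 -0.38 0 -0.06 0"

```text
time_s: 9.15
ee_pos: [0.5916, -0.0848, 0.0957]
orientation: [0.672, 0.741, -0.0, -0.0]
wrist_force: [-0.2, -0.6, -0.1]
grip_width: 0.496
gripper_force: 0.0
```

Run:
```python
from chk import *
im,P,c=look('wrist')
cv2.imwrite('pics/w3.png',cv2.resize(im,None,fx=1.4,fy=1.4))
```

```text
[-0.39  0.18 -0.24] [ 0.592  -0.0852  0.0961] 9.3
plate 0.94 [593.1 -92.5 101.   47.1   9.   77.5]
plate 0.63 [585.1 -15.8  99.5 114.3   1.2  85.4]
```

View pics/w3.png

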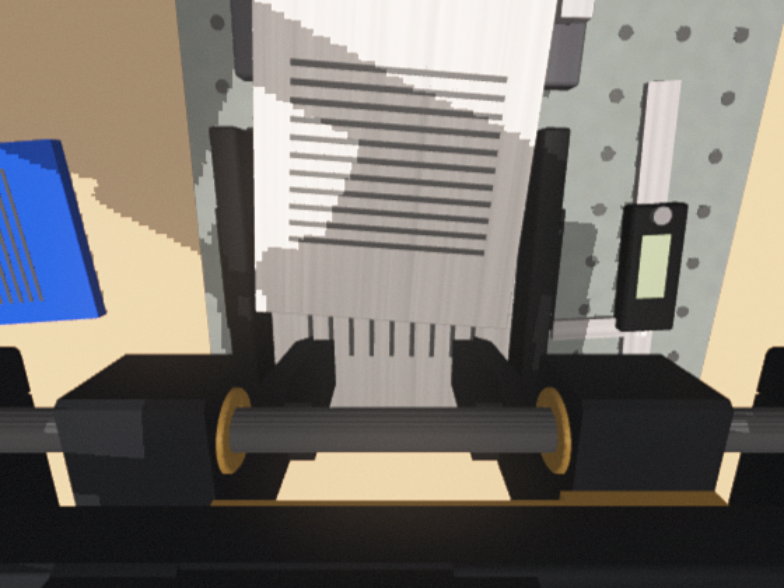

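The plate has yawed about 4° against the tool: its trailing edge runs from (255,312) to (510,328). The two-finger push will square it up. I'll back off 10 mm, descend to about 3 mm above plate 2, and push forward gently.

apply_moves --rows "0 -0.05 0 0 0; 0 -0.05 0 0.03 0; 0 -0.05 0 0.07 0; 0 -0.05 0 0.081 0; 0 -0.05 0 0.081 0; 0 -0.05 0 0.081 0; 0 -0.05 0 0.081 0; 0 -0.05 0 0.081 0"

```text
time_s: 10.4
ee_pos: [0.593, -0.0959, 0.0801]
orientation: [0.672, 0.74, 0.0, 0.0]
wrist_force: [0.6, -0.4, -0.6]
grip_width: 0.501
gripper_force: 0.0
```

Run:
```python
from chk import *
```

```text
[-0.29 -0.09 -0.09] [ 0.5929 -0.0958  0.0799] 10.55
```

apply_moves --rows "0 0.02 0 0 0; 0 0.045 0 0 0; 0 0.065 0 0 0; 0 0.085 0 0 0; 0 0.105 0 0 0; 0 0.125 0 0 0; 0 0.15 0 0 0; 0 0.15 0 0 0"

```text
time_s: 11.55
ee_pos: [0.5898, -0.0654, 0.0797]
orientation: [0.672, 0.74, -0.0, -0.0]
wrist_force: [0.0, -0.3, -1.1]
grip_width: 0.504
gripper_force: 0.0
```

Run:
```python
from chk import *
look('wrist')
```

```text
[-0.18 -0.   -0.18] [ 0.5899 -0.0658  0.0797] 11.7
plate 0.96 [589.5 -58.6  99.9 119.8   4.8  77.6]
plate 0.6 [579.7  -2.2 101.2 106.3   5.4  85.4]
```

Plate 1 is squared up (yaw 5.4°), and plate 2 sits at (0.5895, -0.0586) as before. I'll push on.

apply_moves --rows "0 0.02 0 0 0; 0 0.045 0 0 0; 0 0.07 0 0 0; 0 0.095 0 0 0; 0 0.12 0 0 0; 0 0.145 0 0 0; 0 0.17 0 0 0; 0 0.175 0 0 0"

```text
time_s: 12.8
ee_pos: [0.5866, -0.0307, 0.0798]
orientation: [0.672, 0.74, -0.0, -0.0]
wrist_force: [-0.2, -0.2, -0.2]
grip_width: 0.503
gripper_force: 0.3
```

Run:
```python
from chk import *
look('wrist'); look('scene')
```

```text
[ 0.12 -0.06  0.12] [ 0.5866 -0.031   0.0798] 12.95
plate 0.71 [576.6  32.6 101.  106.9   5.4  84.7]
plate 0.55 [588.7 -47.4 100.7  98.1   5.5  77.6]
plate 0.8 [612.6 -88.9 122.2  65.5  53.7  75.2]
plate 0.78 [580.4  39.3 104.9 120.1   3.5  82.1]
```

apply_moves --rows "0 0.02 0 0 0; 0 0.04 0 0 0; 0 0.065 0 0 0; 0 0.09 0 0 0; 0 0.115 0 0 0; 0 0.14 0 0 0; 0 0.16 0 0 0; 0 0.16 0 0 0"

```text
time_s: 14.15
ee_pos: [0.5835, 0.0012, 0.0798]
orientation: [0.672, 0.74, 0.0, -0.0]
wrist_force: [-0.4, -0.4, 0.9]
grip_width: 0.499
gripper_force: 0.0
```

Run:
```python
from chk import *
look('wrist'); im,P,c=look('scene')
cv2.imwrite('pics/sc4.png',cv2.resize(im[190:320,190:400],None,fx=3.8,fy=3.8))
```

```text
[-0.44  0.37 -0.3 ] [0.5836 0.0007 0.0798] 14.3
plate 0.89 [573.3  65.1  99.9 106.2   5.4  83.5]
plate 0.75 [581.2   1.4  98.8   3.1   5.4  66.8]
plate 0.74 [588.1 -59.4  89.6 122.5   2.1  74.8]
plate 0.6 [576.2  71.6 106.5 119.8   5.1  80.9]
```

View pics/sc4.png

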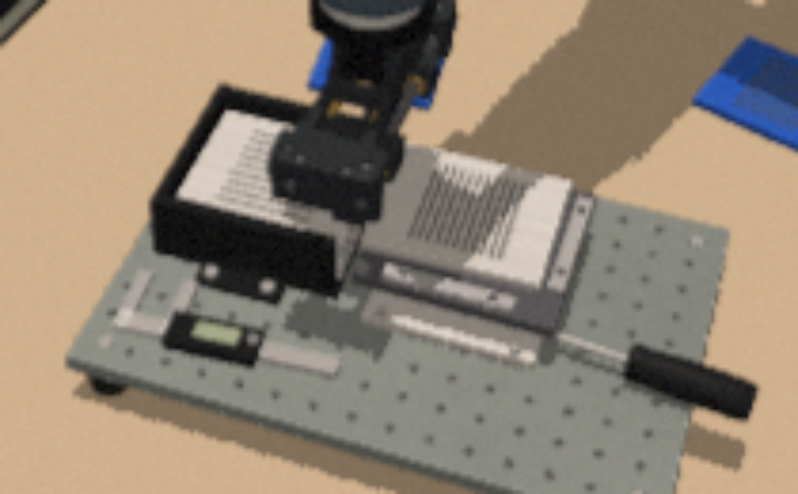

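The plate lies flat on the bed (top z 0.0835), with its leading edge just before the stop (575,240) and a gap of about 8 mm to the fence. I'll align the tool to the bed and creep to the stop.

apply_moves --rows "0 0 0 0 0.0167; 0 0.01 0 0 0.0167; 0 0.02 0 0 0.0167; 0 0.025 0 0 0.0167; 0 0.03 0 0 0.0167; 0 0.0325 0 0 0.0167; 0 0.035 0 0 0.0167; 0 0.035 0 0 0.0167"

```text
time_s: 15.5
ee_pos: [0.583, 0.0072, 0.0798]
orientation: [0.682, 0.731, -0.0, 0.0]
wrist_force: [0.0, -3.3, -1.0]
grip_width: 0.501
gripper_force: 2.0
```

Run:
```python
from chk import *
im,P,c=look('wrist')
```

```text
[ 0.59 -3.88 -0.98] [0.583  0.0073 0.0799] 15.65
plate 0.96 [5.699e+02 4.000e-01 7.570e+01 3.900e+00 4.600e+00 6.640e+01]
plate 0.81 [586.4 -26.3  97.9  63.7   3.9  77.6]
```

The plate is on the stop, with 3.9 N of push. I'll retreat, lift, close the fingers, and go round to the plate's free +y side (world -x).

apply_moves --rows "0 -0.03 0 0 0; 0 -0.03 0 -0.1 0; -0.5 0 0 -0.2 0; -1 0.2 -0.2 -0.2 0; -1 0.38 -0.405 -0.2 0; -1 0.38 -0.405 -0.2 0; -1 0.38 -0.405 -0.2 0; -1 0.38 -0.405 -0.2 0"

```text
time_s: 16.75
ee_pos: [0.4984, 0.0774, 0.1208]
orientation: [0.682, 0.731, 0.001, 0.001]
wrist_force: [0.9, -0.7, 0.2]
grip_width: 0.006
gripper_force: 0.0
```

apply_moves --rows "-1 0 0 0.05 0; -1 0 0 0.12 0; -1 0 0 0.18 0; -1 0 0 0.199 0; -1 0 0 0.199 0; -1 0 0 0.199 0; -1 0 0 0.199 0; -1 0 0 0.199 0"

```text
time_s: 17.75
ee_pos: [0.4971, 0.0779, 0.0804]
orientation: [0.682, 0.731, 0.0, 0.0]
wrist_force: [-0.3, 0.4, -0.3]
grip_width: 0.006
gripper_force: 0.0
```

Run:
```python
from chk import *
look('scene'); im,P,c=look('side')
cv2.imwrite('pics/sd5.png',cv2.resize(im[180:320,150:350],None,fx=4,fy=4))
```

```text
[0.2  0.33 0.13] [0.4969 0.0779 0.0802] 17.9
plate 0.72 [577.6  76.1 110.2 122.    4.9  80.9]
plate 0.66 [588.  -59.4  98.4 123.4   3.1  75. ]
plate 0.8 [571.2  81.8 103.8 129.6   6.5  82.5]
```

View pics/sd5.png

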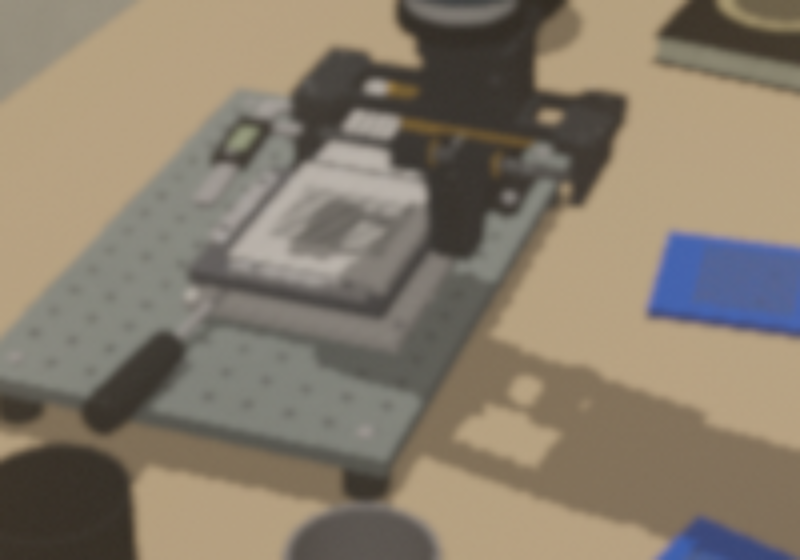

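The fingertip (460,240) stands beside the plate's free edge. I'll push toward the fence in small steps.

apply_moves --rows "-1 0 0.01 0 0; -1 0 0.025 0 0; -1 0 0.035 0 0; -1 0 0.045 0 0; -1 0 0.055 0 0; -1 0 0.065 0 0; -1 0 0.07 0 0; -1 0 0.07 0 0"

```text
time_s: 19.1
ee_pos: [0.5108, 0.0789, 0.08]
orientation: [0.682, 0.731, -0.0, -0.0]
wrist_force: [1.2, 0.1, 0.4]
grip_width: 0.008
gripper_force: 0.0
```

Run:
```python
from chk import *
look('scene')
```

```text
[0.12 0.54 0.25] [0.5107 0.0789 0.08  ] 19.25
plate 0.93 [578.7  75.6 108.2 121.2   4.2  80.9]
```

apply_moves --rows "-1 0 0.005 0 0; -1 0 0.01 0 0; -1 0 0.015 0 0; -1 0 0.02 0 0; -1 0 0.025 0 0; -1 0 0.03 0 0; -1 0 0.03 0 0; -1 0 0.03 0 0"

```text
time_s: 20.35
ee_pos: [0.5169, 0.0793, 0.0801]
orientation: [0.682, 0.731, 0.0, 0.0]
wrist_force: [0.3, 0.5, 0.2]
grip_width: 0.005
gripper_force: 0.1
```

Run:
```python
from chk import *
look('scene')
```

```text
[-0.26 -0.21 -0.08] [0.5169 0.0793 0.0801] 20.5
plate 0.86 [584.2  75.8 102.1 117.4   4.7  81. ]
plate 0.72 [588.4 -59.6  96.4 120.9   5.7  74.9]
```

apply_moves --rows "-1 0 0.002 0 0; -1 0 0.004 0 0; -1 0 0.006 0 0; -1 0 0.0075 0 0; -1 0 0.0075 0 0; -1 0 0.0075 0 0; -1 0 0.0075 0 0; -1 0 0.0075 0 0"

```text
time_s: 21.6
ee_pos: [0.5183, 0.0794, 0.08]
orientation: [0.682, 0.731, -0.0, -0.0]
wrist_force: [-0.1, 0.0, 0.6]
grip_width: 0.008
gripper_force: 0.4
```

apply_moves --rows "-1 0 0.002 0 0; -1 0 0.004 0 0; -1 0 0.006 0 0; -1 0 0.0075 0 0; -1 0 0.0075 0 0; -1 0 0.0075 0 0; -1 0 0.0075 0 0; -1 0 0.0075 0 0"

```text
time_s: 22.6
ee_pos: [0.5198, 0.0795, 0.08]
orientation: [0.682, 0.731, 0.0, 0.0]
wrist_force: [-0.9, -0.6, 0.3]
grip_width: 0.004
gripper_force: 0.3
```

apply_moves --rows "-1 0 0.001 0 0; -1 0 0.002 0 0; -1 0 0.003 0 0; -1 0 0.004 0 0; -1 0 0.005 0 0; -1 0 0.005 0 0; -1 0 0.005 0 0; -1 0 0.005 0 0"

```text
time_s: 23.6
ee_pos: [0.5208, 0.0796, 0.08]
orientation: [0.682, 0.731, 0.0, -0.0]
wrist_force: [-1.2, 1.1, -0.2]
grip_width: 0.004
gripper_force: 0.4
```

apply_moves --rows "-1 0 0.001 0 0; -1 0 0.002 0 0; -1 0 0.003 0 0; -1 0 0.004 0 0; -1 0 0.005 0 0; -1 0 0.005 0 0; -1 0 0.005 0 0; -1 0 0.005 0 0"

```text
time_s: 24.6
ee_pos: [0.5216, 0.0796, 0.08]
orientation: [0.682, 0.731, -0.0, -0.0]
wrist_force: [-2.8, -0.0, 0.1]
grip_width: 0.007
gripper_force: 1.0
```

Run:
```python
from chk import *
look('scene')
im,d,c=grab('scene'); np.savez('sc6.npz',im=im)
cv2.imwrite('pics/sc6.png',cv2.resize(im[225:300,265:365],None,fx=8,fy=8,interpolation=cv2.INTER_CUBIC))
```

```text
[-2.44  0.27  0.66] [0.5216 0.0796 0.08  ] 24.75
plate 0.84 [586.8 -59.8  93.7 123.4   3.6  75. ]
plate 0.78 [587.2  75.7 107.6 121.6   3.7  81.1]
```

View pics/sc6.png

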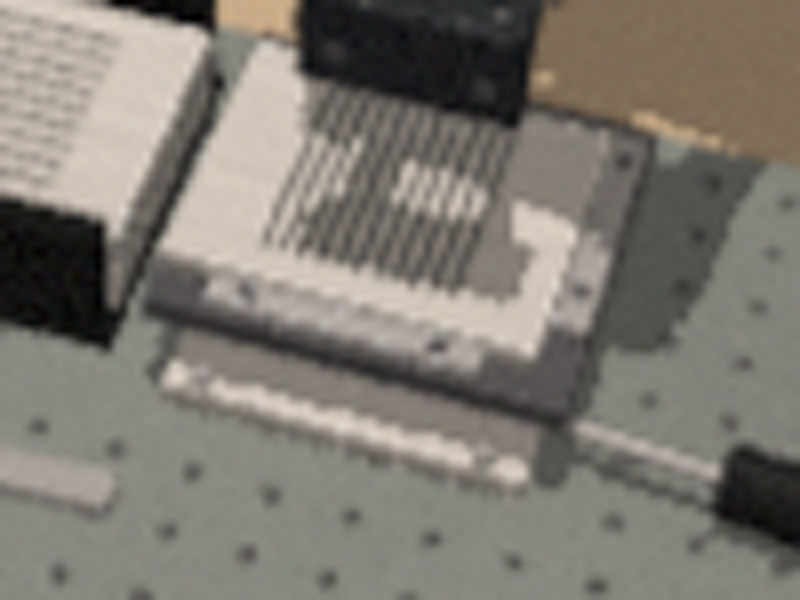

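The plate now abuts the fence in the view, with its lower edge at the fence bar (330,310) and its right edge at the stop (580,280). I'll firm it up slightly to confirm contact by force.

apply_moves --rows "-1 0 0.001 0 0; -1 0 0.002 0 0; -1 0 0.003 0 0; -1 0 0.003 0 0; -1 0 0.003 0 0; -1 0 0.003 0 0; -1 0 0.003 0 0; -1 0 0.003 0 0"

```text
time_s: 25.9
ee_pos: [0.5219, 0.0796, 0.0798]
orientation: [0.682, 0.731, -0.0, -0.0]
wrist_force: [-4.9, -1.6, 2.2]
grip_width: 0.008
gripper_force: 2.5
```

Run:
```python
from chk import *
```

```text
[-4.86 -1.48  2.68] [0.5219 0.0796 0.0799] 26.05
```

Force rises stiffly to about 5 N, so the plate is seated on the fence. I'll back off, lift, reopen, and return behind the trailing edge for a final seating push and a check.

apply_moves --rows "-1 0 -0.03 0 0; -1 0 -0.05 -0.1 0; -1 0 -0.05 -0.3 0; -0.5 -0.2 0.1 -0.4 0; 0 -0.42 0.286 -0.4 0; 0 -0.42 0.286 -0.4 0; 0 -0.42 0.286 -0.4 0; 0 -0.42 0.286 -0.4 0"

```text
time_s: 27.05
ee_pos: [0.5844, 0.0009, 0.1597]
orientation: [0.682, 0.732, -0.0, -0.0]
wrist_force: [0.1, -0.3, 0.0]
grip_width: 0.503
gripper_force: 0.0
```

```bash
cat > bars.py <<'E'
from chk import *
im,P,c=look('wrist'); Z=P[...,2]; g=cv2.cvtColor(im,cv2.COLOR_BGR2GRAY)
cv2.imwrite('pics/wl.png',cv2.resize(im[0:260,150:450],None,fx=2.3,fy=2.3,interpolation=cv2.INTER_CUBIC))
f=np.deg2rad(3.97); e=np.array([-np.sin(f),np.cos(f)]); n=np.array([-e[1],e[0]])
home=np.array([.5835,.0784])
m=(abs(Z-.0832)<.0035)
B=np.stack([(P[...,:2]-home)@e,(P[...,:2]-home)@n],-1)*1000
def prof(ax,lo,hi,other):
    for o in other:
        k=(abs(B[...,1-ax]-o)<4)&(B[...,ax]>lo)&(B[...,ax]<hi)
        b=np.arange(lo,hi+1); i=np.digitize(B[...,ax][k],b)
        print('ax',ax,'other',o,[(int(b[j-1]),round(float(np.median(Z[k][i==j]))*1000 if 0 else float(np.median(Z[k][i==j]))*1000,1),int(np.median(g[k][i==j]))) for j in np.unique(i) if 0<j<len(b)])
prof(0,54,68,[-25,5,35]); prof(1,-56,-44,[-30,0,35])
E
python3 bars.py
```

```text
[0.13 0.46 0.22] [0.5848 0.0007 0.1601] 27.2
plate 0.84 [583.9  77.1 101.  120.6   3.6  83.4]
plate 0.82 [581.4   1.3  99.    4.2   5.5  66.9]
ax 0 other -25 [(54, 83.3, 246), (55, 83.3, 244), (56, 83.3, 245), (57, 83.5, 240), (58, 83.3, 195), (59, 81.4, 208), (60, 81.2, 231), (61, 81.3, 229), (62, 81.6, 228), (63, 81.4, 227), (64, 81.5, 226), (65, 81.8, 226), (66, 81.1, 227), (67, 81.2, 227)]
ax 0 other 5 [(54, 83.7, 245), (55, 83.1, 246), (56, 83.1, 245), (57, 83.3, 245), (58, 83.0, 230), (59, 81.4, 212), (60, 81.4, 231), (61, 81.7, 229), (62, 81.2, 229), (63, 81.0, 229), (64, 81.5, 228), (65, 81.9, 227), (66, 81.1, 228), (67, 81.5, 227)]
ax 0 other 35 [(54, 83.6, 245), (55, 83.3, 245), (56, 83.3, 245), (57, 83.5, 245), (58, 83.4, 236), (59, 82.0, 216), (60, 81.4, 231), (61, 81.5, 229), (62, 81.7, 228), (63, 81.1, 227), (64, 81.7, 223), (65, 81.6, 225), (66, 81.3, 226), (67, 81.3, 225)]
ax 1 other -30 [(-56, 82.4, 115), (-55, 82.0, 81), (-54, 81.8, 140), (-53, 81.5, 156), (-52, 81.7, 153), (-51, 81.4, 118), (-50, 83.4, 173), (-49, 83.3, 176), (-48, 83.4, 169), (-47, 83.4, 169), (-46, 83.6, 169), (-45, 83.6, 171)]
ax 1 other 0 [(-56, 81.4, 155), (-55, 81.4, 156), (-54, 81.5, 158), (-53, 81.4, 159), (-52, 81.4, 154), (-51, 81.8, 138), (-50, 83.3, 179), (-49, 83.5, 178), (-48, 83.2, 173), (-47, 83.4, 172), (-46, 83.5, 172), (-45, 83.4, 174)]
ax 1 other 35 [(-56, 81.5, 231), (-55, 81.3, 232), (-54, 81.2, 234), (-53, 81.2, 235), (-52, 81.3, 233), (-51, 82.5, 231), (-50, 83.3, 247), (-49, 83.2, 244), (-48, 83.3, 243), (-47, 83.2, 243), (-46, 83.3, 244), (-45, 83.6, 246)]
```

View pics/wl.png

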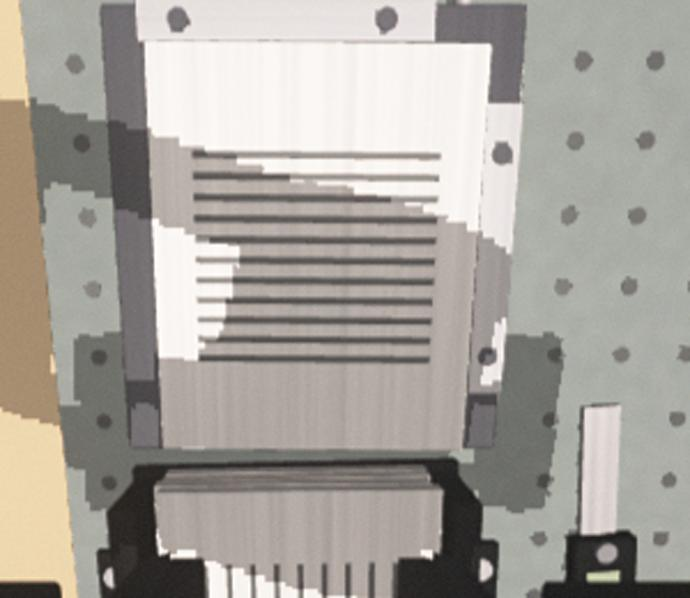

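The plate lies in the corner with no visible gap at the stop (290,40) or the fence (485,200), and its yaw is 3.6–4°. The stacked plates are undisturbed. A final light end push will make sure the stop contact holds.

apply_moves --rows "0 0 0 0.2 0; 0 0 0 0.35 0; 0 0 0 0.4 0; 0 0.005 0 0.4 0; 0 0.015 0 0.4 0; 0 0.02 0 0.4 0; 0 0.025 0 0.4 0; 0 0.025 0 0.4 0"

```text
time_s: 28.3
ee_pos: [0.5851, 0.0049, 0.0804]
orientation: [0.682, 0.731, 0.0, 0.0]
wrist_force: [-0.8, -0.5, 0.2]
grip_width: 0.505
gripper_force: 0.0
```

apply_moves --rows "0 0.002 0 0 0; 0 0.004 0 0 0; 0 0.006 0 0 0; 0 0.007 0 0 0; 0 0.007 0 0 0; 0 0.007 0 0 0; 0 0.007 0 0 0; 0 0.007 0 0 0"

```text
time_s: 29.3
ee_pos: [0.5848, 0.0062, 0.08]
orientation: [0.682, 0.731, 0.0, -0.0]
wrist_force: [0.8, -0.2, 0.2]
grip_width: 0.5
gripper_force: 0.0
```

apply_moves --rows "0 0.002 0 0 0; 0 0.004 0 0 0; 0 0.005 0 0 0; 0 0.006 0 0 0; 0 0.006 0 0 0; 0 0.006 0 0 0; 0 0.006 0 0 0; 0 0.006 0 0 0"

```text
time_s: 30.3
ee_pos: [0.5849, 0.0072, 0.0801]
orientation: [0.682, 0.731, 0.0, 0.0]
wrist_force: [1.8, -2.7, -1.5]
grip_width: 0.501
gripper_force: 1.5
```

```bash
python3 chk.py
```

```text
[ 1.53 -2.61 -0.38] [0.5849 0.0073 0.0801] 30.45
```

apply_moves --rows "0 0.001 0 0 0; 0 0.002 0 0 0; 0 0.002 0 0 0; 0 0.002 0 0 0; 0 0.002 0 0 0; 0 0.002 0 0 0; 0 0.002 0 0 0; 0 0.002 0 0 0"

```text
time_s: 31.45
ee_pos: [0.5849, 0.0075, 0.0801]
orientation: [0.682, 0.731, -0.0, 0.0]
wrist_force: [2.4, -5.5, -0.9]
grip_width: 0.5
gripper_force: 2.5
```

apply_moves --rows "0 -0.03 0 0 0; 0 -0.03 0 -0.1 0; 0 0 0 -0.3 0; -0.5 0.2 -0.15 -0.4 0; -1 0.37 -0.37 -0.4 0; -1 0.37 -0.37 -0.4 0; -1 0.37 -0.37 -0.25 0; -1 0.37 -0.37 -0.1 0"

```text
time_s: 32.45
ee_pos: [0.5074, 0.0764, 0.101]
orientation: [0.682, 0.731, 0.001, 0.001]
wrist_force: [0.2, -0.0, -0.6]
grip_width: 0.005
gripper_force: 0.0
```

```bash
python3 chk.py
```

```text
[-0.9  -0.44 -0.22] [0.5054 0.0763 0.0996] 32.6
```

apply_moves --rows "-1 0 0 0.05 0; -1 0 0 0.098 0; -1 0 0.02 0.098 0; -1 0 0.04 0.098 0; -1 0 0.06 0.098 0; -1 0 0.07 0.098 0; -1 0 0.075 0.098 0; -1 0 0.075 0.098 0"

```text
time_s: 33.6
ee_pos: [0.5207, 0.0776, 0.0804]
orientation: [0.682, 0.731, 0.0, 0.0]
wrist_force: [0.6, 0.3, -0.6]
grip_width: 0.003
gripper_force: 0.0
```

apply_moves --rows "-1 0 0.001 0 0; -1 0 0.002 0 0; -1 0 0.004 0 0; -1 0 0.005 0 0; -1 0 0.006 0 0; -1 0 0.006 0 0; -1 0 0.006 0 0; -1 0 0.006 0 0"

```text
time_s: 34.6
ee_pos: [0.5218, 0.0776, 0.0804]
orientation: [0.682, 0.731, -0.0, -0.0]
wrist_force: [-0.2, 0.2, 0.4]
grip_width: 0.009
gripper_force: 0.3
```

apply_moves --rows "-1 0 0.001 0 0; -1 0 0.002 0 0; -1 0 0.003 0 0; -1 0 0.004 0 0; -1 0 0.004 0 0; -1 0 0.004 0 0; -1 0 0.004 0 0; -1 0 0.004 0 0"

```text
time_s: 35.6
ee_pos: [0.5225, 0.0777, 0.0803]
orientation: [0.682, 0.731, -0.0, -0.0]
wrist_force: [-2.6, -0.6, 0.1]
grip_width: 0.002
gripper_force: 1.2
```

```bash
python3 chk.py
```

```text
[-3.12  0.25  0.78] [0.5225 0.0777 0.0803] 35.75
```

apply_moves --rows "-1 0 0.001 0 0; -1 0 0.002 0 0; -1 0 0.0025 0 0; -1 0 0.0025 0 0; -1 0 0.0025 0 0; -1 0 0.0025 0 0; -1 0 0.0025 0 0; -1 0 0.0025 0 0"

```text
time_s: 36.75
ee_pos: [0.5226, 0.0777, 0.0802]
orientation: [0.682, 0.731, -0.0, -0.0]
wrist_force: [-5.1, -0.4, 2.0]
grip_width: 0.004
gripper_force: 2.6
```

```bash
python3 chk.py
```

```text
[-5.84 -1.19  2.2 ] [0.5226 0.0777 0.0802] 36.9
```

The plate is firmly against the fence: 0.1 mm more travel added about 2.7 N. I'll withdraw, lift clear, and do a numeric check from above.

apply_moves --rows "-1 0 -0.03 0 0; -1 0 -0.05 -0.1 0; -1 0 -0.05 -0.3 0; -1 -0.2 0.1 -0.4 0; -0.5 -0.42 0.286 -0.4 0; 0 -0.42 0.286 -0.4 0; 0 -0.42 0.286 -0.4 0; 0 -0.42 0.286 -0.4 0"

```text
time_s: 37.9
ee_pos: [0.5853, -0.0011, 0.1601]
orientation: [0.682, 0.732, -0.0, -0.0]
wrist_force: [-0.8, -0.2, 0.3]
grip_width: 0.433
gripper_force: 0.0
```

```bash
python3 bars.py
```

```text
[-0.01  0.32 -0.46] [ 0.5856 -0.0012  0.1605] 38.05
plate 0.87 [584.2  77.7 101.4 120.2   4.   83.4]
plate 0.78 [589.1 -57.2  99.5 121.3   4.8  77.5]
plate 0.75 [581.8   1.4  98.1   2.6   5.   66.9]
ax 0 other -25 [(54, 83.0, 245), (55, 83.4, 245), (56, 83.2, 244), (57, 83.3, 244), (58, 83.2, 241), (59, 82.3, 232), (60, 81.1, 229), (61, 81.5, 227), (62, 81.3, 228), (63, 81.2, 226), (64, 81.4, 223), (65, 81.5, 223), (66, 81.8, 227), (67, 80.7, 226)]
ax 0 other 5 [(54, 83.2, 244), (55, 83.5, 245), (56, 83.0, 245), (57, 83.1, 244), (58, 83.4, 241), (59, 82.1, 232), (60, 81.4, 229), (61, 81.4, 229), (62, 81.5, 229), (63, 81.5, 228), (64, 81.5, 227), (65, 81.3, 226), (66, 81.6, 227), (67, 81.0, 226)]
ax 0 other 35 [(54, 83.6, 244), (55, 83.6, 244), (56, 83.7, 244), (57, 83.0, 244), (58, 83.2, 240), (59, 82.2, 232), (60, 81.0, 229), (61, 81.0, 228), (62, 81.5, 227), (63, 82.0, 226), (64, 81.3, 223), (65, 81.8, 224), (66, 81.6, 225), (67, 81.5, 224)]
ax 1 other -30 [(-56, 82.2, 77), (-55, 81.6, 84), (-54, 81.7, 123), (-53, 81.2, 155), (-52, 81.6, 157), (-51, 82.9, 155), (-50, 83.4, 175), (-49, 83.6, 172), (-48, 83.3, 168), (-47, 83.1, 167), (-46, 83.4, 169), (-45, 83.2, 169)]
ax 1 other 0 [(-56, 81.2, 154), (-55, 81.4, 155), (-54, 81.0, 158), (-53, 81.7, 158), (-52, 81.2, 155), (-51, 82.7, 155), (-50, 83.3, 179), (-49, 83.4, 175), (-48, 83.6, 172), (-47, 83.5, 170), (-46, 83.6, 172), (-45, 83.2, 173)]
ax 1 other 35 [(-56, 81.6, 231), (-55, 81.2, 230), (-54, 81.4, 233), (-53, 81.3, 234), (-52, 81.2, 231), (-51, 82.7, 238), (-50, 83.5, 246), (-49, 83.5, 244), (-48, 83.4, 243), (-47, 83.3, 242), (-46, 83.5, 244), (-45, 83.1, 245)]
```

Run:
```python
from h import *
im,d,c=grab('scene'); z=np.load('sc6.npz')['im']
for n in ['plate_2','plate_1']:
  P=cloud(d,c)
  for q in bot.trace(n,'scene')[:4]: print(round(q['conf'],2),np.round(np.nanmedian(P[q['mask']],0),4))
# edge gap check: sharp dark line between plate and bars in wrist view
im,d,c=grab('wrist'); g=cv2.cvtColor(im,cv2.COLOR_BGR2GRAY)
f=np.deg2rad(3.97); e=np.array([-np.sin(f),np.cos(f)]); n=np.array([-e[1],-e[0]]);n=np.array([-np.cos(f),-np.sin(f)])
home=np.array([.5835,.0784])
def line(fn,rng,others):
    for o in others:
        X=np.array([np.r_[home+fn(r,o)/1000,.0822] for r in rng]); uv=proj(X,c).astype(np.float32)
        print(o,cv2.remap(g,uv[:,:1],uv[:,1:],cv2.INTER_LINEAR).ravel().tolist())
line(lambda r,o:r*e+o*n,np.arange(56,65,.7),[-25,0,25,45])
line(lambda r,o:o*e+r*n,np.arange(-55,-46,.7),[-35,-10,15,40])
```

```text
0.81 [ 0.3482 -0.0455  0.0064]
0.8 [ 0.5876 -0.0573  0.075 ]
0.77 [0.5884 0.0772 0.0809]
0.74 [ 0.2642 -0.2594  0.0061]
0.81 [ 0.3482 -0.0455  0.0064]
0.8 [ 0.5876 -0.0573  0.075 ]
0.77 [0.5884 0.0772 0.0809]
0.74 [ 0.2642 -0.2594  0.0061]
-25 [244, 244, 244, 244, 240, 227, 226, 226, 227, 227, 228, 225, 223]
0 [248, 248, 247, 247, 243, 230, 228, 228, 228, 228, 228, 228, 224]
25 [245, 245, 245, 245, 240, 230, 228, 228, 227, 228, 228, 227, 223]
45 [244, 244, 244, 243, 239, 227, 227, 227, 227, 226, 224, 225, 221]
-35 [149, 152, 155, 154, 155, 157, 162, 171, 173, 169, 168, 166, 167]
-10 [152, 155, 155, 155, 154, 149, 149, 175, 175, 172, 171, 166, 168]
15 [231, 232, 234, 234, 236, 232, 221, 244, 246, 244, 243, 241, 242]
40 [229, 230, 232, 233, 233, 235, 238, 242, 245, 244, 242, 241, 242]
```

There is no dark gap line along either bar any more, the yaw is 4.0°, the plate is flat, and the stack is in place. Handing in.

```bash
python3 -c "
from plant import bot
print(bot.hand_in())"
```

```text
the job is handed in; nothing more can be done
None
```

The top plate is in the bed's corner, touching both the end stop and the side fence. It was slid across without being lifted, the measured push and press forces stayed under about 7 N, the other plates show no clear movement, and the job was handed in at about 38 s.

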